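# Shift the syringe pump into third gear and start it

### The arm

A 6-joint arm with a two-finger parallel gripper is mounted at the origin on a cart in front of the work surface, level with it; the furniture and walls round the work are solid. World frame = base frame: x ahead of the robot, y to its left, z up, the work surface at z = 0. Lengths are in mm, angles in rad, forces in N, time in s.
With the tool pointing down it reaches from about 250 to 725 mm from the base axis. Payload 4 kg.
Tool frame: the origin (TCP) lies at the very end of the fingers, on their centre line; the grasp point (between the pads) lies 19 mm behind it; z points along the fingers, y is the line along which they close (so a half turn about z gives the same grasp; the last joint's range is limited). The gripper opens to 85 mm and grips with 20 to 120 N. Pads are 22 mm wide; open, the fingers measure 114 mm over their backs; the gripper's body (76 mm by 85 mm) begins 54 mm behind the grasp point. The pads swing forward as they close: fully open they stand 13 mm farther back than shut.
Start: joints at [1.112, 0.241, 0.005, 1.335, 0, 1.571], TCP at [221.434, 448.293, 231.306] pointing down, gripper open.
Joint ranges: [-2.72, 2.72], [-1.05, 1.87], [-1.09, 1.28], [-1.99, 2.15], [-1.42, 1.44], [-3.14, 3.14]. Speed limits (rad/s): [2.79, 2.79, 3.14, 3.14, 3.14, 3.14].

### API

Orientations are given as a rotation vector (axis times angle).
In Python, from station import arm, snapshot, camera_params gives the robot as it stands.
- The arm moves only by the shell command python3 -m crank 'ROWS'. ROWS is JSON, a list of rows, each a list of 7 numbers: the shift along the tool's x, y, z in units of 40 mm (1.0 is 40 mm), then the turn, a rotation vector about the tool's x, y, z in units of 6 degrees (1.0 is 6 degrees), then the finger opening in mm, from 0 to 85.4. In form: [[x, y, z, rx, ry, rz, jaw], ...]. A call has 1 to 12 rows; each row is the pose to reach, as a shift and turn from the pose commanded when the call began, along the tool's axes at that moment; what a row does not reach only later rows make up. A row lasts 1/10 s, in which the tool goes at most 50 mm and 8.59 degrees, less where a joint would pass 70% of its speed; a pose out of reach is approached as far as the arm can. A call with a gripper value outside its range is refused whole. The fingers move at their own pace and stop on an object; the grip force is fixed at half the most. Time passes only in rows, so rows that repeat a pose let the fingers close. It gives the time, the measured TCP pose, the force, the opening and the grip force at its end, in the units of the state.
- arm.sense(): the state, without advancing time (a new reading comes with each control period).
- snapshot(name): name is "scene" or "top"; returns the picture (384x512x3 uint8, red, green, blue); there is no depth.
- camera_params(name): a dict with "fx", "fy", "cx", "cy" (pixels), "eye" and "orientation" of the camera in the world. Camera axes: x right, y down, z forward; pixel columns grow to the right and rows downward; lengths in mm; the calibration is good to about 2 mm. A picture is of the moment at which its call begins. camera_params takes no time and is no camera call.
- arm.hand_in(): hands the job in; it is judged then, once.
The state is a dict: "t": time; "joint_pos": joint angles; "qd": joint speeds; "effort": joint torques, N m; "position": TCP position; "tool_rot": TCP orientation; "wrist_force": force on the tool from outside, world axes, zero at the start; "torque": the same for the moment, N m; "grip_width": finger opening in mm; "grip_force": force on a finger pad.
Only numpy, scipy, OpenCV 4.12 (cv2) and the standard library are available. Lean on these libraries where they do the work, as an engineer would, in place of code of your own. Each camera call takes 0.05 s, during which the arm holds its last target. There are 200 camera calls.

### The job

The syringe pump's gear lever has been left in the left lane of its H-shaped gate. With the fingertips, push the lever to the cross channel, across it and all the way home into third gear, the far right slot as seen from the robot (marked by three dots), and only then press the round start button fully down and let go. Push only: do not pinch the lever, leave the square stop key alone, and do not disturb the things standing about.

Things in the scene. Friction and masses are not known exactly. Their poses are not given: they have to be found in the camera images.
- pump: compact syringe pump, 172 x 272 mm, standing fixed on the desk. Origin: centre of its underside on the desk; its x axis points to its far side (away from the robot at yaw 0), y to its left. Its right half is a white gearbox housing 88 mm high with the lever's gate on top; far left is the syringe bed (up to 80 mm high); near left is a low key console, top 44 mm high, with two keys.
- gate_centre (a point): middle of the H gate, on the top face of the steel gate plate, 90 mm above the desk; axes as the pump's. The gate has two lanes along the pump's x, 32 mm apart (at y = +16 and -16 mm), each 13 mm wide and reaching from x = -29.5 to +29.5 mm, joined only in the middle (x = 0) by a cross channel 15 mm wide. The inner corners are rounded by 4 mm. Slots: 1 far left, 2 near left, 3 far right, 4 near right, marked by that many small engraved dots beyond each slot's end.
- grip (a point): middle of the lever's black grip, a block with well-rounded edges: upright along the lever, 28 x 28 mm across its flats (flats facing the pump's +x, -x, +y, -y when upright), 44 mm tall (22 mm either way from this point), its z axis along the lever towards the top. It lies 125 mm from the lever's pivot, which is fixed 72 mm straight below gate_centre. Below the grip a steel rod of 9 mm passes through the gate.
- lever (a joint): tilt of the lever along the lanes, rad: 0 in the cross channel, + towards the pump's far side (+x), - towards its near side. About 0.33 at the end of a far slot, -0.33 at the end of a near slot. The grip is moved by 125 mm x sin(value). Stiff: about 2 N at the grip moves it, and it stays where it is left.
- cross (a joint): tilt of the lever across the lanes, rad: -0.225 in the left lane, +0.225 in the right lane (about 0.03 play either way). The grip moves by 125 mm x sin(value) x cos(lever value) towards the pump's right (-y). It can change only while the lever is in the cross channel (lever within about 0.04 of 0). Stiff like the other.
- start (a joint): travel of the round start button, m: 0 up, 0.005 fully down; counts as pressed from 0.0035. A spring returns it; fully down takes 4 N.
- start_top (a point): centre of the top face of the round start button (24 mm across, in a round black housing of 40 mm), 65 mm above the desk: the left one of the two keys on the console.
- stop (a joint): travel of the square stop key, m: 0 up, 0.005 fully down; not to be pressed.
- stop_top (a point): centre of the top face of the square stop key (22 x 22 mm), 61 mm above the desk: the right one of the two keys, 54 mm from the start button.
- canister_tall: bystander: screw canister, 42 mm across, 58 mm high, standing at the pump's right side; origin under its centre.
- filter_cube: bystander: black filter cube, 34 x 34 x 35 mm, standing at the pump's left side; origin under its centre.
- slide_carton: bystander: carton of slides, 30 x 80 x 21 mm; origin under its centre.
- canister_low: bystander: screw canister, 42 mm across, 46 mm high; origin under its centre.
- large_dish: bystander: clear covered dish, 61 mm across, 15 mm high; origin under its centre.
- driver: bystander: screwdriver, 168 mm long, lying on the desk.

How it is judged (in metres and radians):
On the way, in this order (a step that is already met when the one before it is completed fails the run):
1. the lever stands home in third, the far right slot (value of joint lever above 0.29 rad and value of joint cross above 0.17 rad), for 0.1 s.
2. the round start button is pressed down (value of joint start above 0.0035 m), for 0.05 s.
At the end, for the whole second after the job is handed in: The lever rests home in the far right slot (lever above 0.29 rad, so within about 5 mm of the slot's end at the grip, and cross above 0.17 rad), the start button has been pressed after that and is up again, and the stop key is up (all of step 1 and value of joint each of start, stop below 0.002 m and velocity of joint lever between -0.05 and 0.05 rad/s); the robot touches nothing.
It fails at once if the start button is pressed while the lever is not home in third (value of joint start above 0.003 m and not (value of joint lever above 0.29 rad and value of joint cross above 0.17 rad)).
It fails at once if the stop key is pressed (value of joint stop above 0.003 m).
It fails at once if the lever's grip is pinched (fingers press on opposite sides of it at once) ((contact force between the fingers and lobe_fl above 2 N and contact force between the fingers and lobe_nr above 2 N) or (contact force between the fingers and lobe_fr above 2 N and contact force between the fingers and lobe_nl above 2 N)).
It fails at once if something standing about is shifted by more than 20 mm or lifted (distance of any of canister_tall, filter_cube, slide_carton, canister_low, large_dish, driver from where it was at the start of the episode above 0.02 m).
It also fails if it takes over 64 s, if anything falls off the work surface, if the arm or the gripper's body presses on something with over 40 N, if the wrist force passes 120 N, or if a joint passes its speed limit or range.

## Working session

There is one attempt and no reset: what is moved stays moved. The work goes in short steps, Python scripts to look and compute and a shell command to move; the robot and the scene stay as the last step left them, time stands still between calls to the robot, and variables do not carry over. Pictures are saved under pics/ and viewed, at most 10 in all, crops included, and the job is handed in when it is done.

```bash
ls; mkdir -p pics; python3 - <<'E'
from station import arm,snapshot,camera_params
import cv2
for n in("scene","top"):
    cv2.imwrite(f"pics/{n}0.png",cv2.resize(snapshot(n)[:,:,::-1],(800,600),interpolation=cv2.INTER_CUBIC))
    print(camera_params(n))
s=arm.sense();print(s["position"],s["tool_rot"],s["t"])
E
```

```text
pics
{'fx': 423.92262483956836, 'fy': 423.92262483956836, 'cx': 253.70996537865622, 'cy': 184.9185606926357, 'eye': array([-319.18201254, -548.70383935, 1155.32481948]), 'orientation': array([-2.16637683,  1.10296502, -0.45345926])}
{'fx': 489.428567552807, 'fy': 489.428567552807, 'cx': 253.8445103520646, 'cy': 186.22194246852467, 'eye': array([ 377.81137032,   13.82215941, 1346.42390307]), 'orientation': array([-2.19617591,  2.17009111, -0.10702748])}
[221.19476548 447.77735641 230.50413037] [-7.14312657e-01 -3.05885649e+00  2.86079521e-03] 0.1
```

View pics/scene0.png

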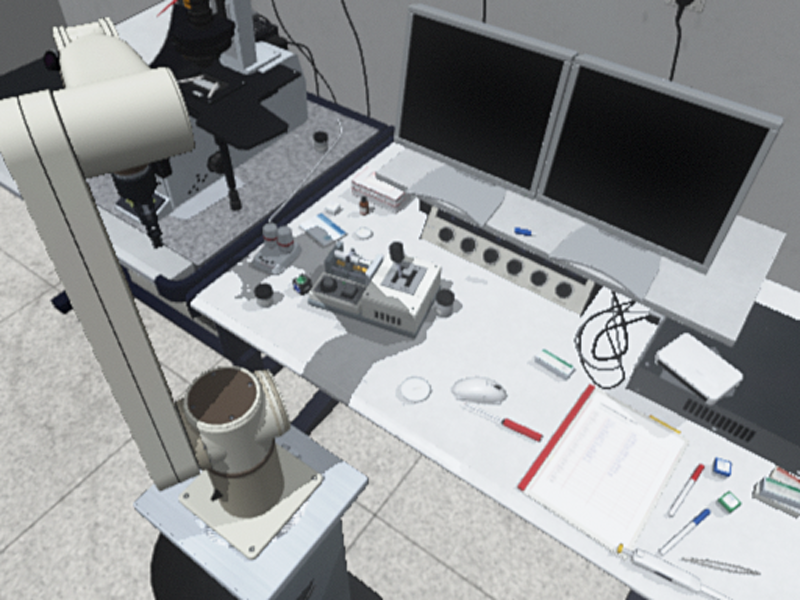

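View pics/top0.png

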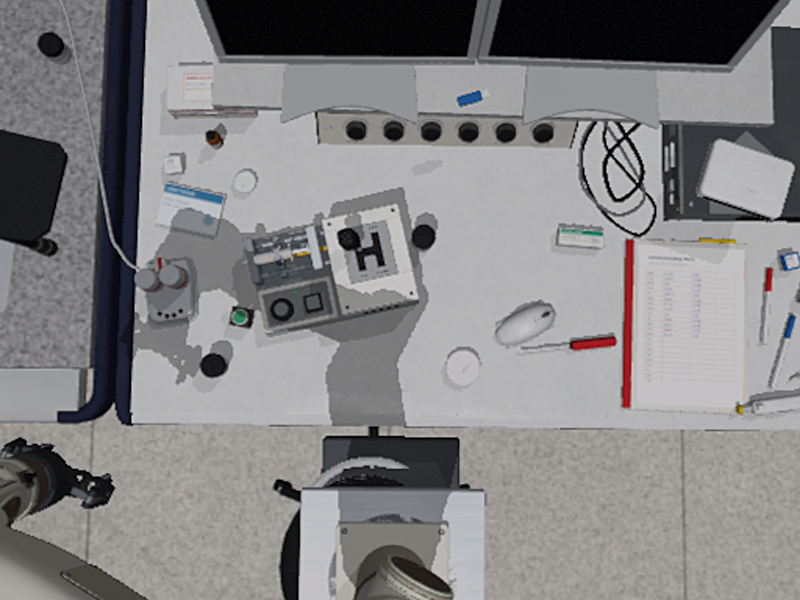

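The top view shows the pump at about (335,260) and turned about 10° left, with the lever grip in the far-left slot at (349,238). I'll enlarge crops from both cameras.

```bash
python3 - <<'E'
from station import snapshot
import cv2
a=snapshot("top")[115:220,150:290,::-1]
cv2.imwrite("pics/t1.png",cv2.resize(a,None,fx=5.5,fy=5.5,interpolation=cv2.INTER_CUBIC))
a=snapshot("scene")[145:220,185:295,::-1]
cv2.imwrite("pics/s1.png",cv2.resize(a,None,fx=7,fy=7,interpolation=cv2.INTER_CUBIC))
E
```

```text
(no output)
```

View pics/t1.png

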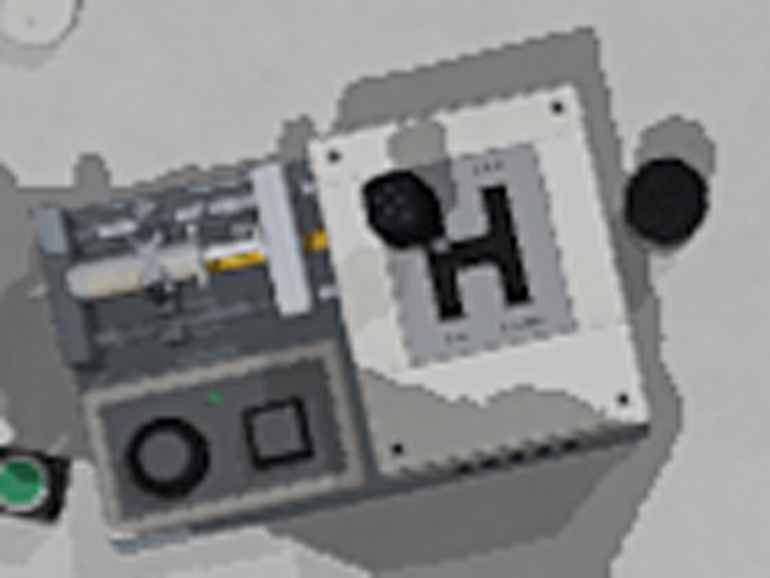

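View pics/s1.png

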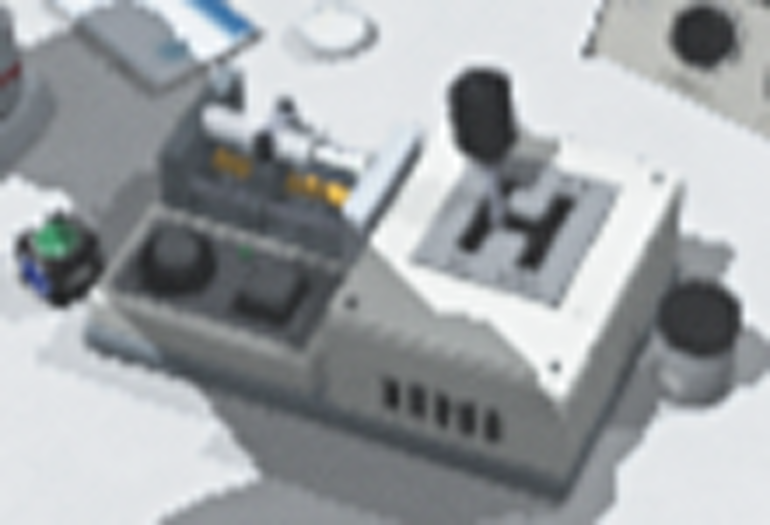

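Top crop: the H's right lane ends are at (496,188) and (517,302), the left near end is (451,318), start is (168,457) and stop is (279,432). The grip covers slot 1. In the scene crop, start is (178,255), stop (270,290) and left near end (473,240).

```bash
cat > h.py <<'E'
import numpy as np
from scipy.spatial.transform import Rotation as R
from station import camera_params
CAM={n:camera_params(n) for n in("top","scene")}
def px(n,u,v,z):
    c=CAM[n];d=R.from_rotvec(c["orientation"]).apply([(u-c["cx"])/c["fx"],(v-c["cy"])/c["fy"],1])
    return c["eye"]+d*(z-c["eye"][2])/d[2]
def crop(n,u,v,z,s,x0,y0): return px(n,(u+.5)/s-.5+x0,(v+.5)/s-.5+y0,z)
E
python3 - <<'E'
from h import *
np.set_printoptions(precision=1,suppress=True)
T=lambda u,v,z:crop("top",u,v,z,5.5,150,115)
S=lambda u,v,z:crop("scene",u,v,z,7,185,145)
# model points (pump frame rel. gate centre) known
H={"c1":T(312,142,88),"c2":T(577,88,88),"c3":T(648,425,88),"c4":T(383,475,88)}
for k,v in H.items():print(k,v)
g=dict(rf=T(496,188,90),rn=T(517,302,90),ln=T(451,318,90));print(g)
print("start",T(168,457,65),S(178,255,65),"stop",T(279,432,61),S(270,290,61))
print("scene ln",S(473,240,90),"c2",S(680,180,88),"c3",S(563,400,88))
M=np.array([[29.5-4,-16],[-25.5,-16],[-25.5,16]]);M=np.array([[29.5,-16],[-29.5,-16],[-29.5,16]])
P=np.array([g[k][:2] for k in("rf","rn","ln")])
# lane ends were read as end pixels; housing sides give yaw
for a,b in(("c1","c2"),("c4","c3")):d=H[a]-H[b];print("yaw",np.degrees(np.arctan2(-d[0],d[1])))
for a,b in(("c4","c1"),("c3","c2")):d=H[b]-H[a];print("yaw",np.degrees(np.arctan2(d[1],d[0])))
d=g["rf"]-g["rn"];print("lane",np.linalg.norm(d),np.degrees(np.arctan2(d[1],d[0])))
d=d[:2];d=d/np.linalg.norm(d);l=np.array([-d[1],d[0]])
print("gate c",((g["rf"]+g["rn"])/2)[:2]+16*l)
d=T(168,457,65)-T(279,432,61);print("keys",np.linalg.norm(d),np.degrees(np.arctan2(-d[0],d[1])))
print("grip",T(405,210,200),T(405,210,190), S(480,115,195))
E
```

```text
c1 [604.3 124.2  88. ]
c2 [631.9  -0.8  88. ]
c3 [472.2 -35.9  88. ]
c4 [447.2  87.9  88. ]
{'rf': array([583.2,  36.9,  90. ]), 'rn': array([529.2,  26.3,  90. ]), 'ln': array([521.2,  57.2,  90. ])}
start [455.8 191.6  65. ] [451.2 186.   65. ] stop [468.7 139.5  61. ] [462.7 135.3  61. ]
scene ln [529.4  56.8  90. ] c2 [628.9  -2.4  88. ] c3 [469.8 -39.6  88. ]
yaw 12.46144648460037
yaw 11.409329829116674
yaw 13.001132176080088
yaw 12.396345966626559
lane 55.003984988966636 11.124213275732947
gate c [553.1  47.3]
keys 53.833515870911555 13.85870103775099
grip [555.1  73.9 200. ] [556.7  74.4 190. ] [514.5  42.9 195. ]
```

```bash
cat >> h.py <<'E'
from station import arm
G=np.array([553,47.5,0.]);YAW=np.radians(12.3);PR=R.from_euler("z",YAW)
DOWN=PR*R.from_matrix(np.array([[-1,0,0],[0,1,0],[0,0,-1]]))   # tool y along pump y, z down
def state():
    s=arm.sense();p=PR.inv().apply(s["position"]-G)
    print("t %.2f pumpframe"%s["t"],p.round(1),"F",PR.inv().apply(s["wrist_force"]).round(1),"grip",round(float(s["grip_width"]),1))
    return s
def go(x,y,z):
    "row to reach a point in pump axes about gate centre, z above the desk"
    s=state();C=R.from_rotvec(s["tool_rot"])
    d=C.inv().apply(G+PR.apply([x,y,z])-s["position"])/40
    print("row",d.round(2),(np.degrees((C.inv()*DOWN).as_rotvec())/6).round(2))
E
python3 -c "
from h import *
go(56,26,231)"
```

```text
t 0.20 pumpframe [-238.8  461.9  230.8] F [ 0.9  0.6 -0.2] grip 85.3
row [-12.56  -3.92  -0.  ] [-0.01 -0.   -6.43]
```

```bash
r='[-12.56,-3.92,0,0,0,-6.43,0]'; python3 -m crank '[[-12.56,-3.92,0,0,0,-6.43,0],[-12.56,-3.92,0,0,0,-6.43,0],[-12.56,-3.92,0,0,0,-6.43,0],[-12.56,-3.92,0,0,0,-6.43,0],[-12.56,-3.92,0,0,0,-6.43,0],[-12.56,-3.92,0,0,0,-6.43,0],[-12.56,-3.92,0,0,0,-6.43,0],[-12.56,-3.92,0,0,0,-6.43,0],[-12.56,-3.92,0,0,0,-6.43,0],[-12.56,-3.92,0,0,0,-6.43,0],[-12.56,-3.92,0,0,0,-6.43,0],[-12.56,-3.92,0,0,0,-6.43,0]]'; python3 -c "
from h import *
go(56,26,128)"
```

```text
t: 1.4
position: [605.4, 80.8, 229.8]
tool_rot: [0.327, -3.124, 0.002]
wrist_force: [-0.2, -0.2, 0.6]
grip_width: 0.1
grip_force: 0.0
t 1.40 pumpframe [ 58.2  21.4 229.8] F [-0.3 -0.1  0.6] grip 0.1
row [0.06 0.12 2.55] [-0.01 -0.   -0.06]
```

```bash
python3 - <<'E'
from h import *
import cv2
for n,s,o in(("top",5.5,(150,115)),("scene",7,(185,145))):
    c=CAM[n];Rc=R.from_rotvec(c["orientation"])
    for l in(.05,.13,.2,.33):
        a=-.225;L=125
        p=G+PR.apply([L*np.sin(l),-L*np.sin(a)*np.cos(l),18+L*np.cos(a)*np.cos(l)])
        q=Rc.inv().apply(p-c["eye"]);u=c["fx"]*q[0]/q[2]+c["cx"];v=c["fy"]*q[1]/q[2]+c["cy"]
        print(n,l,round((u-o[0])*s),round((v-o[1])*s))
E
```

```text
top 0.05 404 232
top 0.13 401 211
top 0.2 398 193
top 0.33 394 161
scene 0.05 467 123
scene 0.13 476 112
scene 0.2 483 103
scene 0.33 497 91
```

Observed grip pixels match lever ≈ 0.13, so the far side is clear to descend.

```bash
python3 -m crank '[[0.06,0.12,0.8,0,0,-0.06,0],[0.06,0.12,1.6,0,0,-0.06,0],[0.06,0.12,2.5,0,0,-0.06,0],[0.06,0.12,2.5,0,0,-0.06,0]]'; python3 -c "
from h import *
go(36,26,128)"
```

```text
t: 1.8
position: [594.3, 89.2, 125.5]
tool_rot: [0.345, -3.11, 0.0]
wrist_force: [-0.6, -0.2, 0.2]
grip_width: -0.0
grip_force: 0.0
t 1.80 pumpframe [ 49.2  31.9 125.5] F [-0.6 -0.   0.2] grip -0.0
row [ 0.33 -0.15 -0.06] [ 0.01 -0.12  0.06]
```

```bash
python3 -m crank '[[0,0,0,0,0,0,0],[0,0,0,0,0,0,0],[0,0,0,0,0,0,0]]'; python3 -c "
from h import *
go(36,26,128)"
```

```text
t: 2.1
position: [600.7, 89.8, 133.9]
tool_rot: [-0.346, 3.118, 0.0]
wrist_force: [0.7, -0.0, -0.1]
grip_width: -0.2
grip_force: 0.0
t 2.10 pumpframe [ 55.6  31.2 133.9] F [ 0.7 -0.2 -0.1] grip -0.2
row [ 0.49 -0.13  0.15] [-0.    0.04  0.06]
```

```bash
python3 -m crank '[[0.05,-0.06,0,0,0,0,0],[0.1,-0.12,0,0,0,0,0],[0.15,-0.12,0,0,0,0,0],[0.2,-0.12,0,0,0,0,0],[0.2,-0.12,0,0,0,0,0],[0.2,-0.12,0,0,0,0,0],[0.2,-0.12,0,0,0,0,0]]'; python3 -c "
from h import *
go(36,26,128)"
```

```text
t: 2.8
position: [592.3, 83.0, 131.3]
tool_rot: [0.346, -3.122, -0.0]
wrist_force: [0.3, 0.1, -0.1]
grip_width: 0.0
grip_force: 0.0
t 2.80 pumpframe [ 46.   26.3 131.3] F [ 0.3  0.  -0.1] grip 0.0
row [ 0.25 -0.01  0.08] [ 0.   -0.    0.06]
```

```bash
python3 -m crank '[[0.06,0,0.03,0,0,0,0],[0.12,0,0.05,0,0,0,0],[0.18,0,0.08,0,0,0,0],[0.24,0,0.08,0,0,0,0],[0.3,0,0.08,0,0,0,0],[0.3,0,0.08,0,0,0,0],[0.3,0,0.08,0,0,0,0]]'; python3 - <<'E'
from h import *
from station import snapshot
import cv2
go(28,26,128)
a=snapshot("top")[115:195,190:290,::-1]
b=snapshot("scene")[125:205,210:310,::-1]
cv2.imwrite("pics/p2.png",cv2.resize(np.hstack([a,b]),(800,320),interpolation=cv2.INTER_CUBIC))
E
```

```text
t: 3.5
position: [580.4, 80.3, 128.1]
tool_rot: [0.346, -3.122, 0.0]
wrist_force: [1.5, 0.2, 0.6]
grip_width: 0.2
grip_force: 0.7
t 3.50 pumpframe [ 33.7  26.2 128.1] F [ 1.5 -0.2  0.6] grip 0.2
row [ 0.14 -0.    0.  ] [-0.   -0.    0.06]
```

View pics/p2.png

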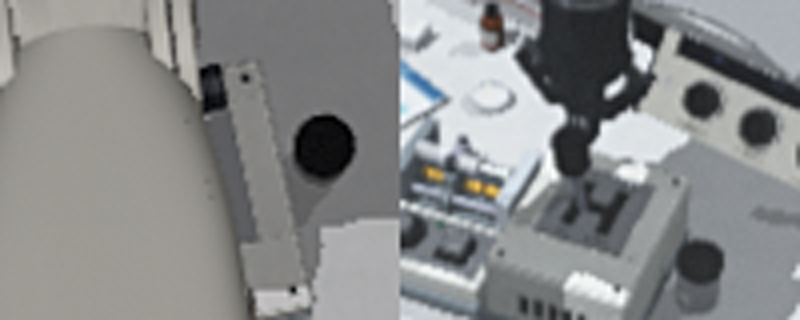

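Scene crop: the closed fingertips at about (578,120) touch the grip's far side at (572,150), and the arm hides the top view. I'll continue to near the channel.

```bash
python3 -m crank '[[0.05,0,0,0,0,0,0],[0.1,0,0,0,0,0,0],[0.15,0,0,0,0,0,0],[0.2,0,0,0,0,0,0],[0.2,0,0,0,0,0,0],[0.2,0,0,0,0,0,0]]'; python3 - <<'E'
from h import *
from station import snapshot
import cv2
go(25,26,128)
b=snapshot("scene")[145:205,230:300,::-1]
cv2.imwrite("pics/p3.png",cv2.resize(b,None,fx=9,fy=9,interpolation=cv2.INTER_CUBIC))
E
```

```text
t: 4.2
position: [572.5, 78.5, 128.0]
tool_rot: [0.346, -3.122, 0.0]
wrist_force: [2.0, -0.1, 0.9]
grip_width: -0.1
grip_force: 0.6
t 4.20 pumpframe [ 25.6  26.1 128. ] F [ 1.9 -0.6  0.9] grip -0.1
row [ 0.02 -0.    0.  ] [ 0.   -0.01  0.06]
```

View pics/p3.png

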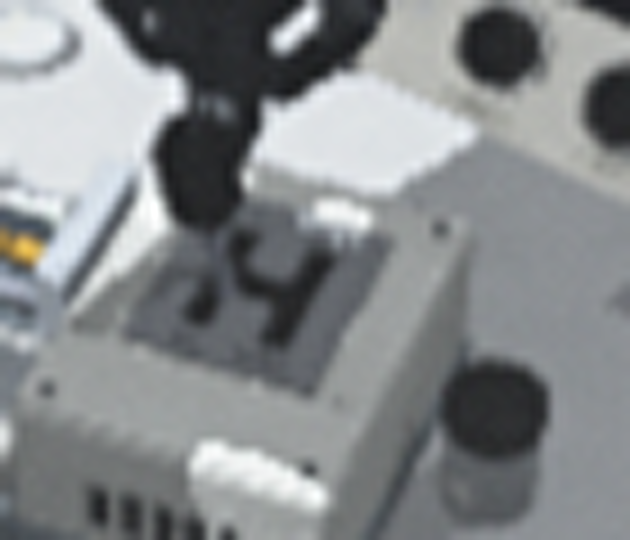

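The rod enters the plate at about (220,268), right where the cross channel meets the left lane, and the grip is centred at about (200,175). I'll compare that with the model.

```bash
python3 - <<'E'
from h import *
c=CAM["scene"];Rc=R.from_rotvec(c["orientation"])
def pr(x,y,z):
    q=Rc.inv().apply(G+PR.apply([x,y,z])-c["eye"]);u=c["fx"]*q[0]/q[2]+c["cx"];v=c["fy"]*q[1]/q[2]+c["cy"]
    return round((u-230)*9),round((v-145)*9)
for l in(-.04,0,.04):
    print(l,[pr(L*np.sin(l),L*np.sin(.225)*np.cos(l),18+L*np.cos(.225)*np.cos(l)) for L in(74,100,125,147)])
print("gate: rf,rn,ln,lf,c",[pr(*a,90) for a in((29.5,-16),(-29.5,-16),(-29.5,16),(29.5,16),(0,0))])
go(42,60,128)
E
```

```text
-0.04 [(212, 273), (198, 224), (184, 177), (172, 134)]
0 [(215, 268), (202, 218), (189, 168), (178, 124)]
0.04 [(218, 263), (206, 211), (195, 160), (184, 114)]
gate: rf,rn,ln,lf,c [(320, 244), (262, 342), (186, 317), (246, 221), (254, 280)]
t 4.25 pumpframe [ 25.6  26.1 128. ] F [1.6 0.5 0.9] grip 0.0
row [-0.41  0.84 -0.  ] [ 0.   -0.01  0.06]
```

The match gives lever ≈ −0.01, inside the channel. Next I go around to the grip's left side.

```bash
python3 -m crank '[[-0.2,0,0,0,0,0,0],[-0.4,0,0,0,0,0,0],[-0.4,0.6,0,0,0,0,0],[-0.4,1.2,0,0,0,0,0],[-0.1,1.2,0,0,0,0,0],[0.3,1.2,0,0,0,0,0],[0.62,1.2,0,0,0,0,0],[0.62,1.2,0,0,0,0,0],[0.62,1.2,0,0,0,0,0]]'; python3 -c "
from h import *
go(0,50,128)"
```

```text
t: 5.15
position: [538.7, 120.1, 128.1]
tool_rot: [-0.346, 3.122, 0.0]
wrist_force: [0.4, -0.3, 0.0]
grip_width: -0.3
grip_force: 0.0
t 5.15 pumpframe [  1.6  74.  128.1] F [ 0.3 -0.4  0. ] grip -0.3
row [ 0.04 -0.6   0.  ] [0.   0.   0.06]
```

```bash
python3 -m crank '[[0,-0.2,0,0,0,0,0],[0,-0.4,0,0,0,0,0],[0,-0.55,0,0,0,0,0],[0,-0.65,0,0,0,0,0],[0,-0.75,0,0,0,0,0],[0,-0.85,0,0,0,0,0],[0,-0.95,0,0,0,0,0],[0,-1.05,0,0,0,0,0],[0,-1.15,0,0,0,0,0],[0,-1.25,0,0,0,0,0],[0,-1.25,0,0,0,0,0]]'; python3 -c "
from h import *
go(0,4,128)"
```

```text
t: 6.25
position: [549.1, 70.5, 128.0]
tool_rot: [0.345, -3.122, 0.001]
wrist_force: [0.4, 0.7, 1.4]
grip_width: 0.1
grip_force: 0.5
t 6.25 pumpframe [  1.1  23.4 128. ] F [0.5 0.6 1.4] grip 0.1
row [ 0.03 -0.48  0.  ] [-0.   -0.    0.05]
```

```bash
python3 -m crank '[[0,-0.1,0,0,0,0,0],[0,-0.2,0,0,0,0,0],[0,-0.3,0,0,0,0,0],[0,-0.4,0,0,0,0,0],[0,-0.48,0,0,0,0,0],[0,-0.48,0,0,0,0,0],[0,-0.48,0,0,0,0,0]]'; python3 - <<'E'
from h import *
from station import snapshot
import cv2
go(0,0,128)
b=snapshot("scene")[145:205,230:300,::-1]
cv2.imwrite("pics/p4.png",cv2.resize(b,None,fx=9,fy=9,interpolation=cv2.INTER_CUBIC))
E
```

```text
t: 6.95
position: [553.2, 52.0, 127.9]
tool_rot: [0.345, -3.122, 0.001]
wrist_force: [0.1, 0.7, 0.1]
grip_width: 0.0
grip_force: 0.2
t 6.95 pumpframe [  1.2   4.4 127.9] F [0.2 0.7 0.1] grip 0.0
row [ 0.03 -0.11 -0.  ] [-0.01 -0.    0.05]
```

View pics/p4.png

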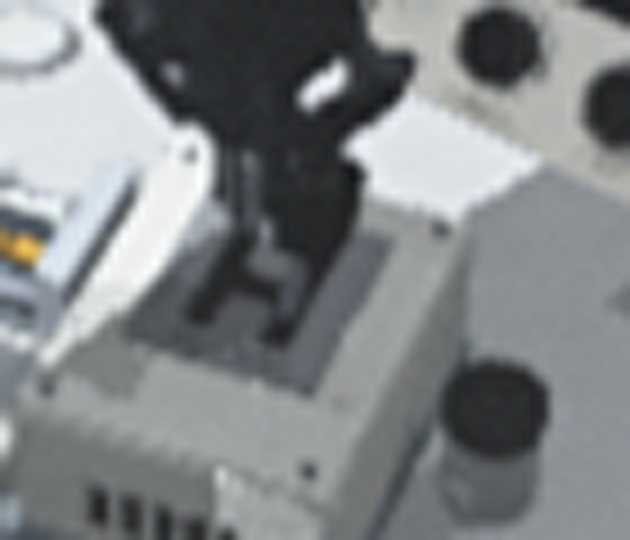

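The lever has crossed: the rod is at (290,295) at the right lane, with the H's left arm and channel now visible. I'll press slightly further, then go around to the near side.

```bash
python3 -m crank '[[0,-0.05,0,0,0,0,0],[0,-0.08,0,0,0,0,0],[0,-0.08,0,0,0,0,0],[0,0.2,0,0,0,0,0],[0,0.6,0,0,0,0,0],[0.5,0.6,0,0,0,0,0],[1.15,0.6,0,0,0,0,0],[1.15,0.1,0,0,0,0,0],[1.15,-0.4,0,0,0,0,0],[1.15,-0.8,0,0,0,0,0],[1.15,-0.8,0,0,0,0,0],[1.15,-0.8,0,0,0,0,0]]'; python3 -c "
from h import *
go(-25,-28,128)"
```

```text
t: 8.2
position: [515.2, 12.0, 128.1]
tool_rot: [0.347, -3.122, -0.001]
wrist_force: [0.2, 0.1, 0.2]
grip_width: 0.3
grip_force: 0.0
t 8.20 pumpframe [-44.5 -26.6 128.1] F [0.2 0.1 0.2] grip 0.3
row [-0.49 -0.04  0.  ] [ 0.   -0.    0.06]
```

Now push +x toward the slot end (TCP x ≈ +13).

```bash
python3 -m crank '[[-0.2,0,0,0,0,0,0],[-0.4,0,0,0,0,0,0],[-0.52,0,0,0,0,0,0],[-0.64,0,0,0,0,0,0],[-0.76,0,0,0,0,0,0],[-0.88,0,0,0,0,0,0],[-1.0,0,0,0,0,0,0],[-1.12,0,0,0,0,0,0],[-1.24,0,0,0,0,0,0],[-1.32,0,0,0,0,0,0],[-1.32,0,0,0,0,0,0]]'; python3 -c "
from h import *
go(13,-28,128)"
```

```text
t: 9.3
position: [567.4, 22.7, 127.9]
tool_rot: [-0.346, 3.122, -0.0]
wrist_force: [-0.8, -0.8, 0.5]
grip_width: -0.2
grip_force: 0.4
t 9.30 pumpframe [  8.8 -27.3 127.9] F [-0.9 -0.6  0.5] grip -0.2
row [-0.1  -0.02 -0.  ] [-0.    0.    0.06]
```

```bash
python3 -m crank '[[-0.04,0,0,0,0,0,0],[-0.08,0,0,0,0,0,0],[-0.12,0,0,0,0,0,0],[-0.12,0,0,0,0,0,0]]'; python3 -m crank '[[-0.03,0,0,0,0,0,0],[-0.06,0,0,0,0,0,0],[-0.06,0,0,0,0,0,0]]';python3 -c "
from h import *
go(13,-28,128)"
```

```text
t: 9.7
position: [571.8, 23.8, 128.2]
tool_rot: [-0.346, 3.122, -0.0]
wrist_force: [-2.2, -0.5, -0.1]
grip_width: 0.1
grip_force: 0.6
t: 10.0
position: [573.5, 24.2, 127.9]
tool_rot: [0.346, -3.121, 0.0]
wrist_force: [-3.4, 0.4, 0.8]
grip_width: -0.1
grip_force: 1.4
t 10.00 pumpframe [ 15.  -27.1 127.9] F [-3.2  1.1  0.8] grip -0.1
row [ 0.05 -0.02 -0.  ] [-0.   -0.01  0.06]
```

```bash
python3 -m crank '[[-0.04,0,0,0,0,0,0],[-0.08,0,0,0,0,0,0],[-0.08,0,0,0,0,0,0]]'; python3 -m crank '[[-0.04,0,0,0,0,0,0],[-0.08,0,0,0,0,0,0],[-0.08,0,0,0,0,0,0]]';python3 -c "
from h import *
go(13,-28,128)"
```

```text
t: 10.3
position: [574.6, 24.4, 127.6]
tool_rot: [0.345, -3.117, 0.001]
wrist_force: [-7.0, -2.0, 2.3]
grip_width: 0.1
grip_force: 4.1
t: 10.6
position: [575.3, 24.6, 127.4]
tool_rot: [0.344, -3.112, 0.002]
wrist_force: [-13.0, -2.9, 5.1]
grip_width: 0.1
grip_force: 7.1
t 10.60 pumpframe [ 16.9 -27.1 127.4] F [-13.3  -0.1   5.1] grip 0.1
row [ 0.1  -0.02 -0.02] [ 0.   -0.1   0.05]
```

The force climbed to 13 N with no further motion, so the lever is at the slot end. Back off, rise and head over to the start button.

```bash
python3 -m crank '[[0.5,0,0,0,0,0,0],[1.3,0,-0.2,0,0,0,0],[1.8,0,-0.5,0,0,0,0],[2.2,1.0,-0.5,0,0,0,0],[2.2,2.0,-0.5,0,0,0,0],[2.2,3.0,-0.5,0,0,0,0],[2.2,4.0,-0.3,0,0,0,0],[2.2,4.65,0.3,0,0,0,0],[2.2,4.65,0.9,0,0,0,0],[2.2,4.65,0.9,0,0,0,0],[2.2,4.65,0.9,0,0,0,0]]'; python3 - <<'E'
from h import *
from station import snapshot
import cv2
go(-66.6,159.3,85)
a=snapshot("top")[125:205,160:260,::-1];b=snapshot("scene")[135:215,195:295,::-1]
cv2.imwrite("pics/p5.png",cv2.resize(np.vstack([a,b]),None,fx=5,fy=3.75,interpolation=cv2.INTER_CUBIC) if 0 else cv2.resize(np.hstack([a,b]),(800,320),interpolation=cv2.INTER_CUBIC))
E
```

```text
t: 11.7
position: [454.2, 188.1, 92.6]
tool_rot: [-0.346, 3.122, 0.0]
wrist_force: [0.9, 0.2, 1.0]
grip_width: 0.0
grip_force: 0.0
t 11.70 pumpframe [-66.6 158.5  92.6] F [0.9 0.  1. ] grip 0.0
row [-0.    0.02  0.19] [0.   0.01 0.06]
```

View pics/p5.png

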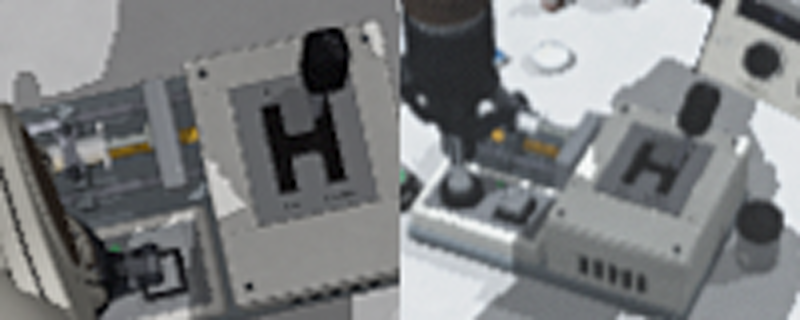

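The left (top) view shows the grip at (327,60) beyond the far right slot with the rest of the H clear, so it is in third. The right view shows the fingertip at (458,160) right above the start button at (462,185). Now press, in small steps.

```bash
python3 -m crank '[[0,0,0.2,0,0,0,0],[0,0,0.4,0,0,0,0],[0,0,0.6,0,0,0,0],[0,0,0.68,0,0,0,0],[0,0,0.73,0,0,0,0],[0,0,0.78,0,0,0,0],[0,0,0.78,0,0,0,0],[0,0,0.78,0,0,0,0]]'; python3 -m crank '[[0,0,0.03,0,0,0,0],[0,0,0.05,0,0,0,0],[0,0,0.05,0,0,0,0]]'
```

```text
t: 12.6
position: [453.3, 187.7, 61.0]
tool_rot: [0.346, -3.122, 0.001]
wrist_force: [-2.0, -2.4, 3.6]
grip_width: -0.2
grip_force: 1.6
t: 12.9
position: [453.7, 187.9, 60.0]
tool_rot: [-0.346, 3.122, 0.0]
wrist_force: [-3.8, -2.7, 10.4]
grip_width: 0.3
grip_force: 5.0
```

The force rose past 4 N to 10 N at z = 60, so the button is bottomed. Release and check.

```bash
python3 -m crank '[[0,0,-0.3,0,0,0,0],[0,0,-1.0,0,0,0,0],[0,0,-2.0,0,0,0,0],[0,0,-3.0,0,0,0,0],[1,1,-3.0,0,0,0,0],[2,2,-3.0,0,0,0,0],[3,2.5,-3.0,0,0,0,0],[3,2.5,-3.0,0,0,0,0],[3,2.5,-3.0,0,0,0,0],[3,2.5,-3.0,0,0,0,0]]'; python3 - <<'E'
from h import *
from station import snapshot
import cv2
state()
a=snapshot("top")[105:215,150:280,::-1];b=snapshot("scene")[135:245,190:320,::-1]
cv2.imwrite("pics/p6.png",cv2.resize(np.hstack([a,b]),(800,338),interpolation=cv2.INTER_CUBIC))
E
```

```text
t: 13.9
position: [315.6, 259.8, 179.5]
tool_rot: [-0.346, 3.12, 0.002]
wrist_force: [0.5, 0.2, 0.3]
grip_width: 0.3
grip_force: 0.0
t 13.90 pumpframe [-186.7  258.   179.5] F [0.5 0.  0.3] grip 0.3
```

View pics/p6.png

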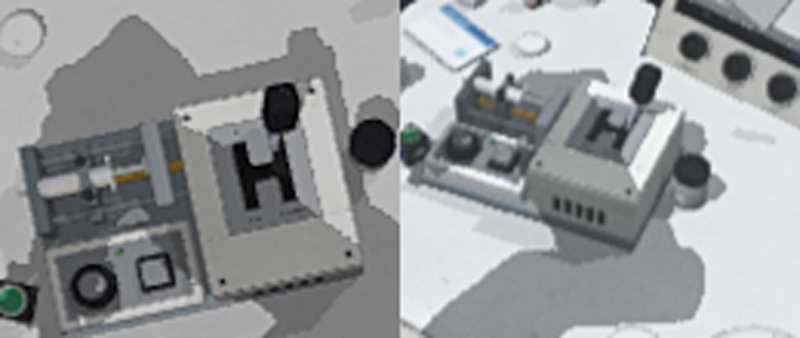

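The lever grip is at (282,107), tilted far right; both keys look up, and the canister and filter cube are where they were. A quick numeric check of the grip's tilt comes before handing in.

```bash
python3 - <<'E'
from h import *
c=CAM["top"];Rc=R.from_rotvec(c["orientation"])
for l in(.2,.26,.33):
    L=125;a=.225
    q=Rc.inv().apply(G+PR.apply([L*np.sin(l),-L*np.sin(a)*np.cos(l),18+L*np.cos(a)*np.cos(l)])-c["eye"])
    print(l,(c["fx"]*q[0]/q[2]+c["cx"]-150)*3.077,(c["fy"]*q[1]/q[2]+c["cy"]-105)*3.077)
E
```

```text
0.2 288.6411619876389 125.50525310670336
0.26 286.3995455153884 117.23642475915734
0.33 283.6910121321081 107.95130456106446
```

Matches lever ≈ 0.33. Handing in.

```bash
python3 -c "
from station import arm
print(arm.hand_in())"
```

```text
the job is handed in; nothing more can be done
None
```

The job is handed in at about 14 s, though no verdict came back: the lever is home in third (tilt about 0.33 rad, measured from the image), and the start button was then pressed to its stop and let go, with no sign in the final picture of the stop key pressed or anything moved.

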